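Lock the filter cap of a fume extractor and switch it on

ROBOT

A 6-joint arm with a two-finger parallel gripper is mounted at the origin on the work surface. World frame = base frame: x ahead of the robot, y to its left, z up, the work surface at z = 0. Lengths are in m, angles in rad, forces in N, time in s.
With the tool pointing down it reaches from about 0.325 to 0.775 m from the base axis. Payload 5.5 kg.
Tool frame: the origin (TCP) lies at the very end of the fingers, on their centre line; the grasp point (between the pads) lies 19 mm behind it; z points along the fingers, y is the line along which they close (so a half turn about z gives the same grasp; the last joint's range is limited). The gripper opens to 85 mm and grips with 20 to 120 N. Pads are 22 mm wide; open, the fingers measure 114 mm over their backs; the gripper's body (76 mm by 85 mm) begins 54 mm behind the grasp point. The pads swing forward as they close: fully open they stand 13 mm farther back than shut.
Start: joints at [1.192, 0.091, 1.231, -0, 1.82, -0.057], TCP at [0.19, 0.569, 0.199] pointing down, gripper open.
Joint ranges: [-2.87, 2.87], [-0.86, 2.18], [0.17, 2.46], [-1.51, 4.65], [0.06, 2.69], [-2.65, 2.65]. Speed limits (rad/s): [2.57, 2.57, 3.01, 3.14, 3.14, 3.14].

INTERFACE

Orientations are given as [roll, pitch, yaw] about the fixed x, y, z axes, in that order (R = Rz(yaw) Ry(pitch) Rx(roll)).
In Python, from rig import robot gives the robot as it stands. The module is installed in compiled form; this text tells all that it offers. Calls block until the motion is done:
- robot.movep(position, orientation): joint-space move of the TCP to a pose.
- robot.movel(position, vel=0.15, rot=None, f_stop=None): straight line of the TCP; rot=None keeps the orientation; vel is the mean speed in m/s. With f_stop (N) it stops when the force on the tool has changed by that much, and returns True; else False.
- robot.move_joints(angles): joint-space move.
- robot.open_gripper() and robot.grab(force=None): open the fingers fully, or close them until they stop; force is the grip in N (None keeps the last).
- robot.sleep(seconds).
- robot.ik(position, orientation): joint angles nearest the present ones, or None.
- robot.read_camera(name): name is "scene" or "side" or "wrist"; returns the picture (384x512x3 uint8, red, green, blue); there is no depth.
- robot.camera_model(name): a dict with "fx", "fy", "cx", "cy" (pixels), "T" (4x4, takes a point from camera to world coordinates). Camera axes: x right, y down, z forward; pixel columns grow to the right and rows downward; lengths in m; the calibration is good to about 2 mm. The wrist camera is an equidistant fisheye: a pixel r from the principal point sees the ray r / f radians off the axis. A picture is of the moment at which its call begins: read the wrist's pose just before it. camera_model takes no time and is no camera call; for the wrist camera it gives the pose at the moment of the call.
A pose or a line that the arm cannot do raises robot.IKError and nothing moves.
- robot.sign_off(): hands the job in; it is judged then, once.
Readings, each from a call of its own:
- robot.read_t(): time.
- robot.read_joint_pos(): joint angles.
- robot.read_joint_velocities(): joint speeds.
- robot.read_joint_torque(): joint torques, N m.
- robot.read_ee_pos(): TCP position.
- robot.read_tool_rot(): TCP orientation.
- robot.read_wrist_force(): force on the tool from outside, world axes, zero at the start.
- robot.read_wrist_torque(): the same for the moment, N m.
- robot.read_finger_gap(): opening from 0.0 (shut) to 1.0 (fully open).
- robot.read_grasp_force(): force on a finger pad.
Only numpy, scipy, OpenCV 4.12 (cv2) and the standard library are available. Lean on these libraries where they do the work, as an engineer would, in place of code of your own. Each camera call takes 0.05 s, during which the arm holds its last target. There are 200 camera calls.

TASK

One of the two round filter caps on top of the solder-fume extractor has been left unlocked: it stands proud on its spring. Push that cap down, turn it clockwise (seen from above) not quite a quarter turn as far as it goes, and let it spring back up into its seat so that it is locked like its neighbour; then switch the extractor on by pushing its lever over, away from the unit's front. Leave the cap that is already locked and the things lying about as they are.

Things in the scene. Friction and masses are not known exactly. Their poses are not given: they have to be found in the camera images.
- unit: Grey box of the fume extractor, fixed to the bench, 260 (x) x 300 (y) x 120 mm high. Origin: centre of its underside; x points from its front to its back, z up. On top: two equal caps (grey disc, black grip bar) in metal collars at x = +45, y = +68 and -68 mm (which one is unlocked varies), and the lever in front of them at x = -55, y = 0 mm.
- cap_face (a point): Centre of the upper face of the UNLOCKED cap, 164 mm above the bench at the start. z up, x along the grip bar across its middle (62 mm long, 12 thick, 24 high above the face). Face: disc 76 mm across; fixed metal collar round it 106 mm across, top 144 mm above the bench. Two 8 mm lugs under the face, in line with the bar, sit in open notches of the collar.
- cap_press (a joint): How far the unlocked cap is pushed down, m: 0 = up (start), 0.014 = bottom stop. Spring: 5 N at first, 12 N at the bottom; slides straight, so it may be pressed off centre. It turns only while beyond 0.010. Turned past 1.21 rad and let go, it rises to 0.007 and recesses keep it from turning back: locked. Turned less, it stays at 0.010, unlocked.
- cap_turn (a joint): Turn of the unlocked cap, rad, growing clockwise seen from above: about 0 at the start, 1.21 to 1.38 in the seat, 1.38 = end stop. Little friction (0.04 N m); it stays where it is left.
- other_face (a point): Centre of the upper face of the other cap, already locked, 157 mm above the bench. z up, x along the grip bar across its middle (62 mm long, 12 thick, 24 high above the face). Face: disc 76 mm across; fixed metal collar round it 106 mm across, top 144 mm above the bench. 
- other_press (a joint): As cap_press, for the locked cap: about 0.007. It is to stay so.
- other_turn (a joint): As cap_turn, for the locked cap: about 1.30. It is to stay so.
- switch_tip (a point): Centre of the black ball, 26 mm across, on top of the lever (stem 10 mm thick, 55 mm from pivot to ball). Pivot: 142 mm above the bench at x = -55, y = 0 mm of the unit, in a black block 70 x 50 mm, top 145 mm (its boss 157 mm) above the bench. At 0 the ball is 26 mm nearer the unit's front than the pivot and 190 mm above the bench.
- switch (a joint): Angle of the lever, rad: about 0 = off, leaning to the unit's front; 1.0 = on, leaning to the unit's back, end stop. It swings along the unit's x, needs about 1.5 N at the ball and stays where it is left.
- parts_tin: Plain steel tin, a cylinder 52 mm across and 30 mm high, standing on the unit's front right corner. Origin: centre of its underside. A bystander, not to be disturbed.
- tape_roll: Roll of tape, a ring 64 mm across and 18 mm high, lying on the unit's front left corner. Origin: centre of its underside. A bystander, not to be disturbed.
- duster: Spray can, 60 mm across, 194 mm high, standing on the bench to the right of the unit. Origin: centre of its underside. A bystander, not to be disturbed.
- mug: White mug, 80 mm across, 95 mm high, standing on the bench to the left of the unit. Origin: centre of its underside. A bystander, not to be disturbed.
- mouse: Computer mouse, 110 x 60 x 34 mm, on the left of the bench. Origin: centre of its underside. A bystander, not to be disturbed.
- screwdriver: Screwdriver, 200 mm long, lying on the right of the bench. Origin: centre of its underside. A bystander, not to be disturbed.

How it is judged:
On the way, in this order (a step that is already met when the one before it is completed fails the run):
1. the proud cap is locked: pushed down, turned clockwise and risen into its seat (value of joint cap_press between 0.0055 and 0.0085 m and value of joint cap_turn above 1.2 rad), for 0.3 s.
2. the lever is pushed over to on (value of joint switch above 0.85 rad), for 0.2 s.
At the end, for the whole second after the job is handed in: Both caps are locked (each pushed in 5.5 to 8.5 mm and turned more than 1.2 rad clockwise, which is its seat) and the lever stands at on (more than 0.85 of 1.0 rad) (all of step 1 and value of joint other_press between 0.0055 and 0.0085 m and value of joint other_turn above 1.2 rad and value of joint switch between 0.85 and 1.1 rad); the robot touches nothing.
It fails at once if the cap that was already locked is pushed in (3 mm or more) or turned back (value of joint other_press above 0.01 m or value of joint other_turn below 1.15 rad).
It fails at once if a bystander is shifted by more than 30 mm or knocked over (distance of any of parts_tin, tape_roll, duster, mug, mouse, screwdriver from where it was at the start of the episode above 0.03 m or angle between any of parts_tin, tape_roll, duster, mug, mouse, screwdriver's own z axis and vertical above 0.5 rad).
It also fails if it takes over 48 s, if anything falls off the work surface, if the arm or the gripper's body presses on something with over 40 N, if the wrist force passes 120 N, or if a joint passes its speed limit or range.

## Working session

There is one attempt and no reset: what is moved stays moved. The work goes in short steps, each a Python script; the robot and the scene stay as the last script left them, time stands still between calls to the robot, and variables do not carry over. Pictures are saved under pics/ and viewed, at most 10 in all, crops included, and the job is handed in when it is done.

```bash
mkdir -p pics; python3 - <<'E'
from rig import robot
import cv2
for n in ("scene","side"):
    im=robot.read_camera(n); m=robot.camera_model(n)
    print(n,m["fx"],m["fy"],m["cx"],m["cy"],m["T"].round(3).tolist() if hasattr(m["T"],"round") else m["T"])
    cv2.imwrite(f"pics/{n}0.png",cv2.resize(im[:,:,::-1],(800,600),interpolation=cv2.INTER_CUBIC))
    cv2.imwrite(f"{n}0_raw.png",im[:,:,::-1])
print(robot.read_t(),robot.read_tool_rot())
E
```

```text
scene 351.41099400236817 351.41099400236817 253.14983259339414 186.4354805030758 [[-0.599, 0.543, -0.588, 1.238], [0.801, 0.406, -0.441, 0.483], [-0.001, -0.735, -0.678, 0.88], [0.0, 0.0, 0.0, 1.0]]
side 432.52205173660644 432.52205173660644 244.5339296210676 194.68121740896387 [[0.908, -0.332, 0.258, 0.195], [-0.42, -0.708, 0.568, -0.823], [-0.006, -0.624, -0.782, 1.299], [0.0, 0.0, 0.0, 1.0]]
0.1 [-3.13978921e+00 -8.58823489e-05  2.81982169e+00]
```

View pics/scene0.png

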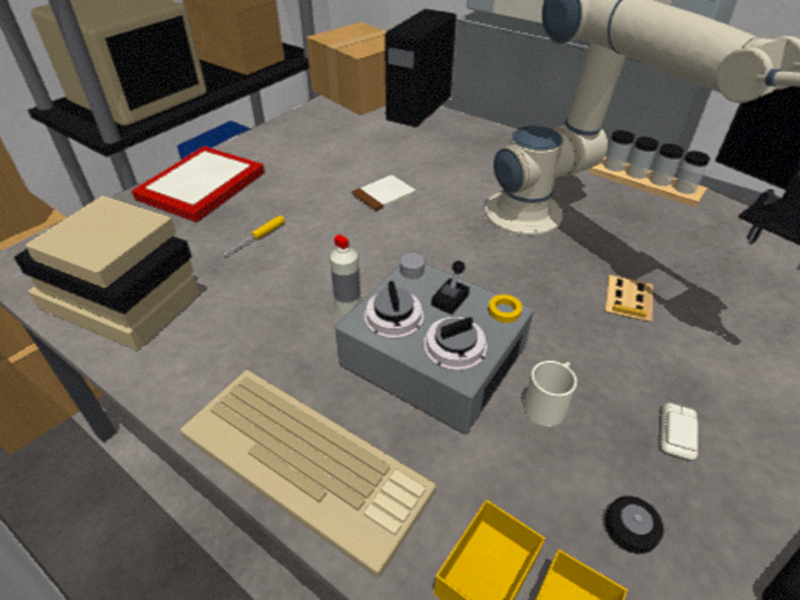

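View pics/side0.png

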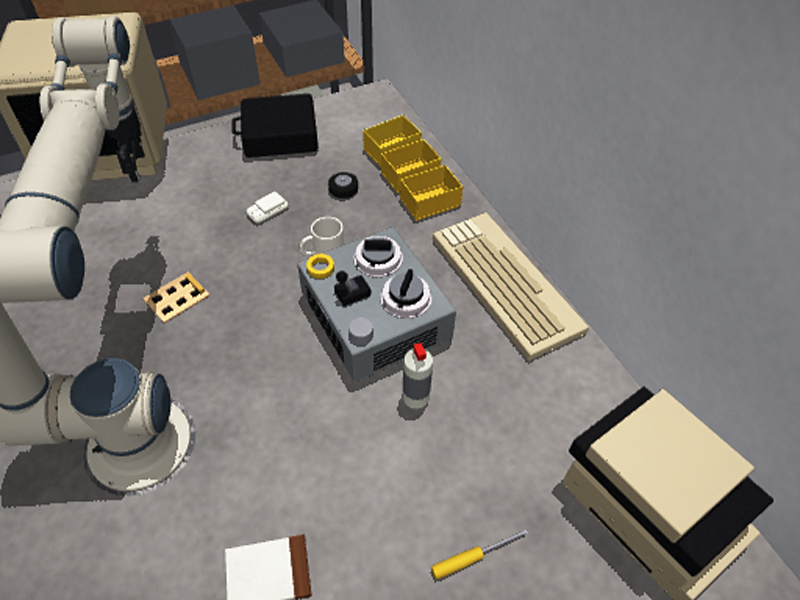

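The scene view (scaled 800x600) shows the collars at (394,311) and (456,343), the ball at (459,267), the tin at (412,265) and the tape at (505,308). In the side view the collars are at (406,295) and (378,255). The next step is to measure the collars and the ball.

```bash
cat > h.py <<'E'
import cv2, numpy as np
from rig import robot
def ray(m,u,v):
    T=np.array(m["T"]); d=np.array([(u-m["cx"])/m["fx"],(v-m["cy"])/m["fy"],1.])
    return T[:3,3], T[:3,:3]@(d/np.linalg.norm(d))
def rayw(m,u,v):
    T=np.array(m["T"]); x,y=(u-m["cx"])/m["fx"],(v-m["cy"])/m["fy"]; r=np.hypot(x,y)+1e-9
    return T[:3,3], T[:3,:3]@np.array([x/r*np.sin(r),y/r*np.sin(r),np.cos(r)])
def plane(od,z):
    o,d=od; return o+d*(z-o[2])/d[2]
def tri(a,b):
    (o1,d1),(o2,d2)=a,b
    s=np.linalg.lstsq(np.c_[d1,-d2],o2-o1,rcond=None)[0]
    p,q=o1+s[0]*d1,o2+s[1]*d2
    return (p+q)/2,np.linalg.norm(p-q)
E
python3 - <<'E'
from h import *
S=512/800
seeds={"scene":[(394,311),(456,343),(459,267)],"side":[(406,295),(378,255),(342,276)]}
R={}
for n in seeds:
    im=cv2.imread(f"{n}0_raw.png"); m=robot.camera_model(n); hsv=cv2.cvtColor(im,cv2.COLOR_BGR2HSV)
    w=((im.min(2)>165)).astype(np.uint8)
    N,l,st,c=cv2.connectedComponentsWithStats(w)
    for i,(u,v) in enumerate(seeds[n][:2]):
        k=min((k for k in range(1,N) if st[k,4]>60),key=lambda k:np.hypot(*(c[k]-np.array([u,v])*S)))
        h=cv2.convexHull(np.argwhere(l==k)[:,::-1].astype(np.int32)).reshape(-1,2)
        P=np.array([plane(ray(m,*q),.144)[:2] for q in h])
        (cx,cy),r=cv2.minEnclosingCircle(P.astype(np.float32))
        print(n,i,st[k],"collar",round(cx,4),round(cy,4),"dia",round(2*r,4))
        # dark disc inside
    u,v=np.array(seeds[n][2])*S
    R[n]=ray(m,u,v)
print("ball",tri(R["scene"],R["side"]))
for n,sc in (("scene",(260,160,350,245)),("side",(185,140,295,225))):
    im=cv2.imread(f"{n}0_raw.png"); a,b,c2,d=sc
    cv2.imwrite(f"pics/{n}0c.png",cv2.resize(im[b:d,a:c2],None,fx=7,fy=7,interpolation=cv2.INTER_CUBIC))
E
```

```text
scene 0 [233 189  38  23 238] collar 0.6488 0.0355 dia 0.1211
scene 1 [271 204  41  28 298] collar 0.642 0.1689 dia 0.1211
side 0 [258 177  19  25 127] collar 0.6599 0.0064 dia 0.1074
side 1 [226 152  32  23 189] collar 0.6273 0.1542 dia 0.1251
ball (array([0.51318981, 0.09172237, 0.1915541 ]), np.float64(0.0032225919461279402))
```

```bash
python3 - <<'E'
from h import *
print(robot.camera_model("wrist")["T"].round(3).tolist(), robot.read_ee_pos())
r=[np.pi,0,np.pi]
robot.movel([.19,.569,.36],vel=.25)
robot.movep([.56,.095,.36],r)
m=robot.camera_model("wrist"); im=robot.read_camera("wrist")[:,:,::-1]
np.save("w1.npy",np.array(m["T"])); print(m["fx"],m["cx"],m["cy"],m["T"].round(3).tolist())
cv2.imwrite("w1_raw.png",im); cv2.imwrite("pics/w1.png",cv2.resize(im,(800,600),interpolation=cv2.INTER_CUBIC))
print(robot.read_t(),robot.read_ee_pos(),robot.read_joint_pos())
E
```

```text
[[0.317, 0.912, 0.261, 0.123], [0.948, -0.305, -0.089, 0.591], [-0.001, 0.276, -0.961, 0.373], [0.0, 0.0, 0.0, 1.0]] [0.1896573  0.56891255 0.1979323 ]
297.3186396354542 245.53695039362879 187.21988594504205 [[0.0, 0.961, 0.276, 0.489], [1.0, -0.0, 0.001, 0.095], [0.001, 0.276, -0.961, 0.535], [0.0, 0.0, 0.0, 1.0]]
3.1 [0.55985169 0.09584206 0.36002248] [ 1.09547862e-01  1.03711600e-01  9.24830621e-01  1.86515508e-04
  2.11301955e+00 -1.46240419e+00]
```

View pics/w1.png

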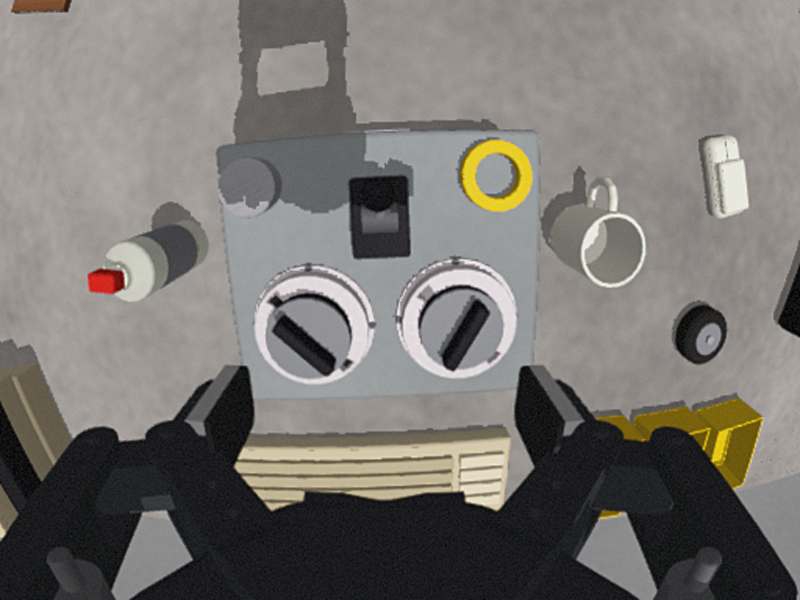

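The wrist view shows the left (y−) cap with its bar in line with two open notches at (276,300) and (348,365), so that one is the unlocked cap. The right cap's bar stands across its notches, so it is locked. The ball is at about (378,190).

```bash
python3 - <<'E'
from h import *
m=dict(robot.camera_model("wrist")); m["T"]=np.load("w1.npy")
im=cv2.imread("w1_raw.png"); S=.64
w=(im.min(2)>170).astype(np.uint8); dk=(im.max(2)<50).astype(np.uint8)
def comp(mask,seed,amin):
    N,l,st,c=cv2.connectedComponentsWithStats(mask)
    k=min((k for k in range(1,N) if st[k,4]>amin),key=lambda k:np.hypot(*(c[k]-np.array(seed)*S)))
    return np.argwhere(l==k)[:,::-1]
C=[]
for seed,bs,zb in (((314,325),(305,345),.188),((458,318),(466,335),.181)):
    h=cv2.convexHull(comp(w,seed,200).astype(np.int32)).reshape(-1,2)
    P=np.array([plane(rayw(m,*q),.144)[:2] for q in h]).astype(np.float32)
    (a,b),ax,_=cv2.fitEllipse(P); C.append((a,b))
    B=np.array([plane(rayw(m,*q),zb)[:2] for q in comp(dk,bs,60)]).astype(np.float32)
    rc=cv2.minAreaRect(B); vx=cv2.fitLine(B,cv2.DIST_L2,0,.01,.01).ravel()
    print("collar",a,b,ax,"bar",rc[0],rc[1],"ang",np.arctan2(vx[1],vx[0]))
C=np.array(C); d=C[1]-C[0]; yaw=np.arctan2(-d[0],d[1]); print("sep",np.linalg.norm(d),"yaw",yaw)
R=np.array([[np.cos(yaw),-np.sin(yaw)],[np.sin(yaw),np.cos(yaw)]]); o=C.mean(0)-R@[.045,0]
print("unit",o,"ball",o+R@[-.081,0],"ballpix",plane(rayw(m,378*S,190*S),.19))
y=cv2.inRange(cv2.cvtColor(im,cv2.COLOR_BGR2HSV),(20,150,120),(32,255,255))
t=comp(y,(495,175),100).mean(0); print("tape unit",R.T@(plane(rayw(m,*t),.138)[:2]-o),"tin",R.T@(plane(rayw(m,250*S,185*S),.15)[:2]-o))
print("can top",R.T@(plane(rayw(m,105*S,282*S),.194)[:2]-o))
E
```

```text
collar 0.6389312744140625 0.02939464896917343 (0.10425128042697906, 0.11026550084352493) bar (0.6341491937637329, 0.03153397887945175) (0.06039874628186226, 0.018219919875264168) ang 0.79767305
collar 0.6301091909408569 0.16454823315143585 (0.10652231425046921, 0.11344046890735626) bar (0.6280439496040344, 0.161855548620224) (0.01690021902322769, 0.06266867369413376) ang -0.44537094
sep 0.13544120670652673 yaw 0.06518203615415755
unit [0.58961579 0.09404033] ball [0.50878781 0.08876432] ballpix [0.50980149 0.09155088 0.19      ]
tape unit [-0.08511303  0.10402866] tin [-0.09120082 -0.10547962]
can top [-0.02730758 -0.23785428]
```

```bash
python3 - <<'E'
from h import *
psi=.83; c=[.638,.030]
robot.movep(c+[.25],[np.pi,0,psi])
print("hit",robot.movel(c+[.168],vel=.08,f_stop=8),robot.read_ee_pos(),robot.read_joint_pos()[5])
robot.grab(40)
f=robot.read_wrist_force(); print("gap",robot.read_finger_gap()*.085,"F",f,"M",robot.read_wrist_torque(),robot.read_grasp_force(),robot.read_t())
m=robot.camera_model("wrist"); im=robot.read_camera("wrist")[:,:,::-1]
cv2.imwrite("pics/w2.png",im)
E
```

```text
hit False [0.63834213 0.03001985 0.1689201 ] 0.7345294518336569
gap -0.0003506399211282238 F [ 0.33921303 -0.59667869  0.23064526] M [-0.02289695 -0.08120594  0.03774563] 0.0 6.9417
```

View pics/w2.png

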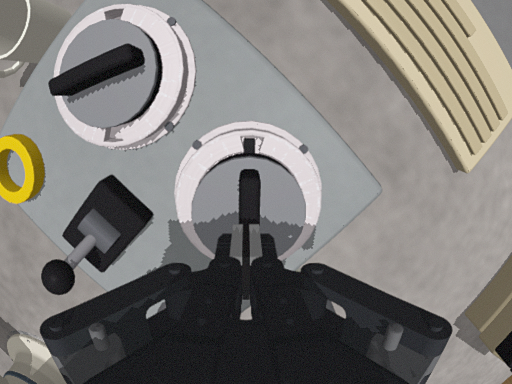

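The fingers shut fully without catching the bar. The bar at (249,195) still shows ahead of them, with the fingertips near (247,230). I'll project the known points to see where they are.

```bash
python3 - <<'E'
from h import *
m=robot.camera_model("wrist")
def proj(p):
    T=np.array(m["T"]); q=T[:3,:3].T@(np.array(p)-T[:3,3]); th=np.arctan2(np.hypot(q[0],q[1]),q[2]); a=np.arctan2(q[1],q[0])
    return np.array([m["cx"]+m["fx"]*th*np.cos(a),m["cy"]+m["fy"]*th*np.sin(a)]).round(1)
e=robot.read_ee_pos(); print("tcp",e,proj(e)); c,s=np.cos(.83),np.sin(.83)
for d in(-.031,0,.031): print(d,"bar top",proj([.638+c*d,.03+s*d,.188]),"bar face",proj([.638+c*d,.03+s*d,.164]))
print(m["T"].round(3).tolist(), robot.read_tool_rot())
im=cv2.imread("pics/w2.png")
hull=cv2.convexHull
w=(im.min(2)>170).astype(np.uint8);N,l,st,ce=cv2.connectedComponentsWithStats(w)
k=min((k for k in range(1,N) if st[k,4]>200),key=lambda k:np.hypot(*(ce[k]-[248,195])))
pts=np.argwhere(l==k)[:,::-1]; P=np.array([plane(rayw(m,*q),.144)[:2] for q in cv2.convexHull(pts.astype(np.int32)).reshape(-1,2)]).astype(np.float32)
print(cv2.fitEllipse(P))
print("bar far end", plane(rayw(m,249,170),.188), "finger px 247,225 -> z .169", plane(rayw(m,247,225),.169))
E
```

```text
tcp [0.63799402 0.03001177 0.16798999] [245.9 216.8]
-0.031 bar top [245.9 275.4] bar face [245.9 256.4]
0 bar top [245.9 229.8] bar face [245.9 214.5]
0.031 bar top [245.8 176.9] bar face [245.8 167.5]
[[0.737, -0.649, -0.187, 0.685], [-0.676, -0.709, -0.203, 0.082], [-0.001, 0.276, -0.961, 0.343], [0.0, 0.0, 0.0, 1.0]] [-3.14158778e+00  4.62440034e-06  8.30036505e-01]
((0.642293393611908, 0.03261644393205643), (0.1065979152917862, 0.10760458558797836), 128.31544494628906)
bar far end [0.6627401  0.05454759 0.188     ] finger px 247,225 -> z .169 [0.63498927 0.02566041 0.169     ]
```

```bash
python3 - <<'E'
from h import *
for i in range(3): robot.sleep(.1); print(robot.read_finger_gap(),robot.read_grasp_force(),robot.read_wrist_force(),robot.read_t())
m=robot.camera_model("wrist"); im=robot.read_camera("wrist")[:,:,::-1]
cv2.imwrite("pics/w3.png",cv2.resize(im[130:330,150:350],None,fx=3,fy=3,interpolation=cv2.INTER_CUBIC))
E
```

```text
-0.0004690171430152741 0.0 [-0.01710161 -0.36667634 -0.54063758] 7.0917
0.0030860365932308402 0.0 [ 0.13326107 -0.61422254  0.07388981] 7.1917
0.003555183569512341 0.0 [-0.00497857 -0.15893083  0.58839167] 7.2917
```

View pics/w3.png

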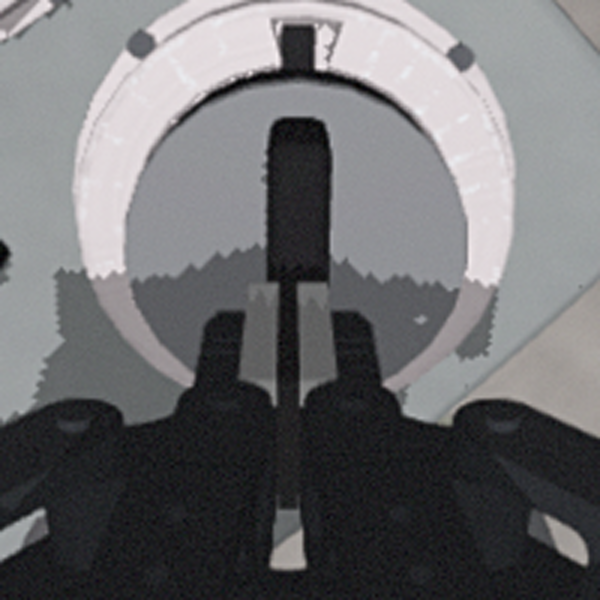

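```bash
python3 - <<'E'
from h import *
out=[]
for n in ("scene","side"):
    m=robot.camera_model(n); im=robot.read_camera(n)[:,:,::-1].copy(); T=np.array(m["T"])
    p=T[:3,:3].T@(np.array([.64,.031,.185])-T[:3,3]); u,v=int(m["cx"]+m["fx"]*p[0]/p[2]),int(m["cy"]+m["fy"]*p[1]/p[2])
    print(n,u,v); out.append(cv2.resize(im[v-45:v+35,u-40:u+40],(400,400),interpolation=cv2.INTER_CUBIC))
cv2.imwrite("pics/s4.png",np.hstack(out))
E
```

```text
scene 252 187
side 259 177
```

View pics/s4.png

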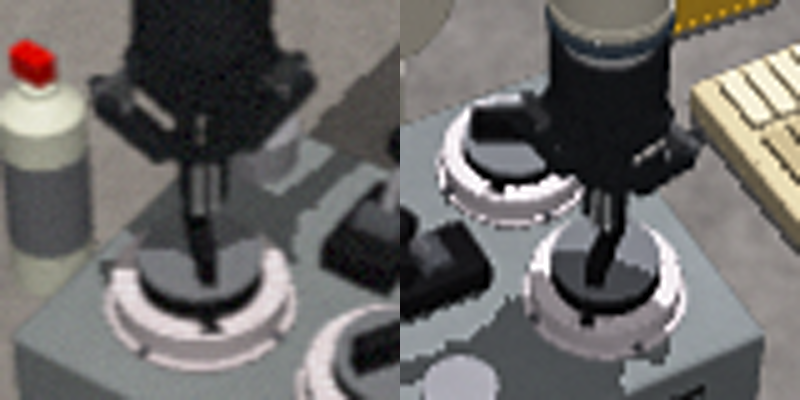

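The pads look shut above the bar's top, so the fingers seem to end higher than the TCP suggests. I'll check by touching down gently.

```bash
python3 - <<'E'
from h import *
p=list(robot.read_ee_pos()); 
print(robot.movel([.638,.030,.148],vel=.03,f_stop=3.5),robot.read_ee_pos(),robot.read_wrist_force(),robot.read_t(),robot.read_finger_gap())
E
```

```text
True [0.63807208 0.03000375 0.15334641] [0.4117048  0.38508256 6.03582485] 7.95 -0.0006085337998551912
```

Contact came at a reported TCP height of 0.153, where the bar top is at 0.188. The real fingertips are therefore about 34 mm behind the reported TCP, which agrees with the pad pixels. I'll correct for this and regrasp.

```bash
python3 - <<'E'
from h import *
c=[.6415,.0295]
robot.movel([.638,.030,.20],vel=.1); robot.open_gripper(); robot.movel(c+[.20],vel=.1)
print("F0",robot.read_wrist_force(),"gap",robot.read_finger_gap())
print("hit",robot.movel(c+[.137],vel=.06,f_stop=6),robot.read_ee_pos())
robot.grab(40); robot.sleep(.2)
print("gap",robot.read_finger_gap()*85,"F",robot.read_wrist_force(),"M",robot.read_wrist_torque(),robot.read_grasp_force(),robot.read_t())
im=robot.read_camera("wrist")[:,:,::-1]
cv2.imwrite("pics/w5.png",cv2.resize(im[130:330,150:350],None,fx=2,fy=2,interpolation=cv2.INTER_CUBIC))
E
```

```text
F0 [-0.5181929  -1.18419038  0.7835893 ] gap 0.9987096456051492
hit False [0.64178801 0.02951648 0.13772481]
gap 10.926962305622668 F [-4.12838347  2.54504439  2.10501383] M [0.37424155 0.75221509 0.00722346] 42.434831857681274 11.6667
```

View pics/w5.png

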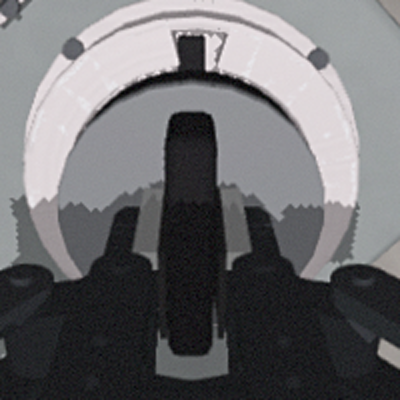

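The bar is now held (gap 10.9 mm, 42 N), and it runs between the pads from about v=112 to v=355 in the crop. Next I'll press, then turn in steps while watching the force.

```bash
python3 - <<'E'
from h import *
m=robot.camera_model("wrist"); e=np.array(robot.read_ee_pos())
A=plane(rayw(m,150+190/2,130+112/2),.188); B=plane(rayw(m,150+188/2,130+355/2),.188)
mid=(A+B)/2; ax=np.array([np.cos(.83),np.sin(.83)]); off=float((mid-e)[:2]@ax)
print("len",np.linalg.norm(A-B),"mid",mid,"off along bar",off)
off=np.clip(off,-.006,.006); ctr=e[:2]+off*ax
f0=np.array(robot.read_wrist_force())
zp=.1375-.0130
print(robot.movel([e[0],e[1],zp],vel=.03),robot.read_ee_pos(),np.array(robot.read_wrist_force())-f0,robot.read_t())
for a in np.linspace(0,1.34,7)[1:]:
    psi=.83-a; p=ctr-off*np.array([np.cos(psi),np.sin(psi)])
    robot.movel([p[0],p[1],zp],vel=.03,rot=[np.pi,0,psi])
    f=np.array(robot.read_wrist_force())-f0
    print(round(a,2),f.round(1),np.round(robot.read_wrist_torque()[2],2),robot.read_ee_pos()[2].round(4),round(robot.read_t(),2),round(robot.read_joint_pos()[5],2))
    if np.hypot(f[0],f[1])>40: print("abort"); break
np.save("ctr.npy",ctr)
E
```

```text
len 0.06633700272419445 mid [0.64143546 0.03161187 0.188     ] off along bar 0.0015239897903569996
False [0.64096337 0.03011967 0.12713693] [-0.67464578 -1.88297761  6.58928674] 12.2833
0.22 [ 0.8 -3.9  5.9] -0.03 0.1272 12.66 0.96
0.45 [ 2.1 -6.   5.6] -0.07 0.1272 13.03 1.18
0.67 [ 2.8 -6.5  4.9] -0.0 0.1272 13.41 1.41
0.89 [ 3.  -9.3  5.4] -0.06 0.1272 13.78 1.63
1.12 [  1.3 -11.3   4.7] -0.08 0.1272 14.16 1.85
1.34 [  0.8 -12.    6.7] -0.05 0.1274 14.53 2.08
```

```bash
python3 - <<'E'
from h import *
e=robot.read_ee_pos(); robot.movel([e[0],e[1],.1315],vel=.03)
print(robot.read_ee_pos(),robot.read_wrist_force(),robot.read_wrist_torque()[2])
robot.open_gripper(); robot.sleep(.2); robot.movel([e[0],e[1],.24],vel=.15)
robot.movep([.56,.095,.36],[np.pi,0,.83-1.34])
m=robot.camera_model("wrist"); np.save("w6.npy",np.array(m["T"]))
im=robot.read_camera("wrist")[:,:,::-1]; print(robot.read_t())
cv2.imwrite("w6_raw.png",im); cv2.imwrite("pics/w6.png",cv2.resize(im,(800,600),interpolation=cv2.INTER_CUBIC))
E
```

```text
[0.64102613 0.02784602 0.13041196] [-0.53523013 -0.1518348  -5.22949794] -0.16202231904535513
17.4667
```

View pics/w6.png

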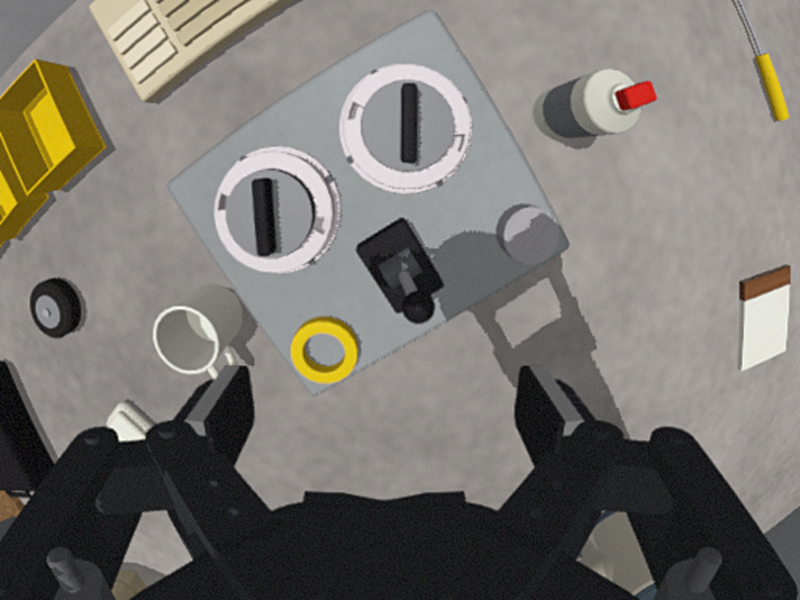

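Both caps now look alike and nearly parallel, with bars at (264,216) and (409,123) and no lugs in the notches. I'll measure the bar angles and heights.

```bash
python3 - <<'E'
from h import *
m=dict(robot.camera_model("wrist")); m["T"]=np.load("w6.npy"); im=cv2.imread("w6_raw.png"); S=.64
dk=(im.max(2)<50).astype(np.uint8); N,l,st,c=cv2.connectedComponentsWithStats(dk)
for s in ((409,123),(264,216)):
    k=min((k for k in range(1,N) if st[k,4]>60),key=lambda k:np.hypot(*(c[k]-np.array(s)*S)))
    B=np.array([plane(rayw(m,*q),.181)[:2] for q in np.argwhere(l==k)[:,::-1]]).astype(np.float32)
    v=cv2.fitLine(B,cv2.DIST_L2,0,.01,.01).ravel(); print(st[k],cv2.minAreaRect(B),np.arctan(v[1]/v[0]))
E
```

```text
[257  54  10  50 406] ((0.6384384632110596, 0.029197774827480316), (0.010539611801505089, 0.058702658861875534), 60.85790252685547) -0.51903224
[162 114  15  50 559] ((0.6314703226089478, 0.16111697256565094), (0.015370961278676987, 0.060148000717163086), 62.02650451660156) -0.487714
```

```bash
python3 - <<'E'
from h import *
y=.065; o=np.array([.5896,.0945]); R=np.array([[np.cos(y),-np.sin(y)],[np.sin(y),np.cos(y)]])
P=lambda x,z:[*(o+R@[x,0]),z]
robot.grab(30)
robot.movep(P(-.13,.30),[np.pi,0,y])
print(robot.movel(P(-.13,.151),vel=.15,f_stop=8),robot.read_ee_pos(),robot.read_wrist_force())
print("push",robot.movel(P(-.030,.151),vel=.05,f_stop=9),R.T@(np.array(robot.read_ee_pos())[:2]-o),robot.read_wrist_force(),robot.read_t())
robot.movel(P(-.12,.151),vel=.15); robot.movel(P(-.12,.30),vel=.2)
m=robot.camera_model("wrist"); im=robot.read_camera("wrist")[:,:,::-1]
print(robot.read_t()); cv2.imwrite("pics/w7.png",cv2.resize(im,(800,600),interpolation=cv2.INTER_CUBIC))
E
```

```text
False [0.46054227 0.08613078 0.15229175] [ 0.24033561 -0.01843284 -0.25156301]
push True [-5.10121281e-02 -2.86163809e-05] [-3.01386303 -0.46621814  2.13642199] 21.4333
22.9833
```

View pics/w7.png

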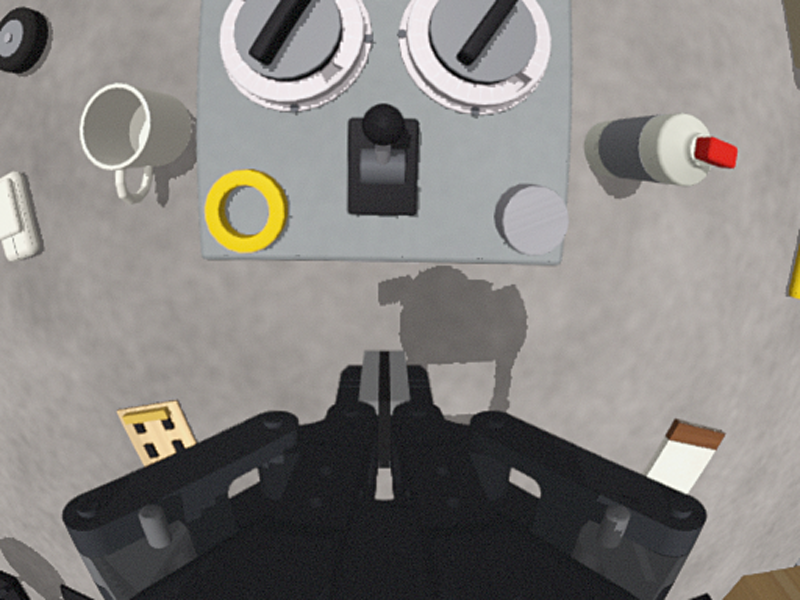

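The lever now leans to the back, with the ball at (384,125), and the bystanders are unmoved. I'll check the ball's position and hand in if it fits.

```bash
python3 - <<'E'
from h import *
y=.065; o=np.array([.5896,.0945]); R=np.array([[np.cos(y),-np.sin(y)],[np.sin(y),np.cos(y)]])
m=robot.camera_model("wrist"); b=R.T@(plane(rayw(m,384*.64,125*.64),.19)[:2]-o); print(b)
if b[0]>-.033: print(robot.sign_off())
E
```

```text
[-0.02849974 -0.00035515]
the job is handed in; nothing more can be done
None
```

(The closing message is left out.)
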